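# Open and pack the transit drum, lock its bayonet lid and lean the ready board on it

### The arm

A 7-joint arm with a two-finger parallel gripper is mounted at the origin on the work surface. World frame = base frame: x ahead of the robot, y to its left, z up, the work surface at z = 0. Lengths are in m, angles in rad, forces in N, time in s.
With the tool pointing down it reaches from about 0.425 to 0.925 m from the base axis. Payload 6.8 kg.
Tool frame: the origin (TCP) lies on the front face of the gripper's body, between the roots of the fingers; the fingertips stand 73 mm ahead of it and the grasp point (between the pads) lies 54 mm ahead of it (env.nose_length is the distance from the TCP to the fingertips, in m); z points along the fingers, y is the direction in which the jaws open and shut (so a half turn about z gives the same grasp; the last joint's range is limited). The gripper opens to 85 mm and grips with 20 to 120 N. Pads are 22 mm wide; open, the fingers measure 114 mm over their backs; the gripper's body (76 mm by 85 mm) begins 54 mm behind the grasp point. The pads swing forward as they close: fully open they stand 13 mm farther back than shut.
Start: joints at [1.206, 0.477, 0.022, 1.555, -0.011, 1.109, -0.083], TCP at [0.171, -0.653, 0.304] pointing down, gripper open.
Joint ranges: [-2.96, 2.96], [-0.34, 2.1], [-1.41, 1.46], [0.24, 2.44], [-1.37, 4.51], [0.17, 1.92], [-2.96, 2.96]. Speed limits (rad/s): [2.39, 2.39, 3.14, 3.14, 3.14, 3.14, 3.14].

### API

Orientations are given as a unit quaternion [w, x, y, z].
In Python, from cell import env, kin, camera, calibration, job gives the robot as it stands. The module is installed in compiled form; this text tells all that it offers. Calls block until the motion is done:
- env.reach(position, orientation): joint-space move of the TCP to a pose.
- env.movel(position, velocity=0.15, rot=None, stop_force=None): straight line of the TCP; rot=None keeps the orientation; velocity is the mean speed in m/s. With stop_force (N) it stops when the force on the tool has changed by that much, and returns True; else False.
- env.goto_joints(angles): joint-space move.
- env.grip(opening, f_grip=None): finger opening in m; f_grip is the grip in N (None keeps the last); returns when the fingers have stopped.
- env.dwell(seconds).
- kin.inverse_kinematics(position, orientation): joint angles nearest the present ones, or None.
- env.get_state(): the state.
- camera(name): name is "scene" or "top"; returns (picture, depth): 420x560x3 uint8, blue, green, red; 420x560 float32, m along the optical axis (not along the pixel's ray), 0 where there is no reading.
- calibration(name): a dict with "fx", "fy", "cx", "cy" (pixels), "rvec" (rotation vector, rad) and "tvec" (3), from world to camera coordinates, as OpenCV has them. Camera axes: x right, y down, z forward; pixel columns grow to the right and rows downward; lengths in m; the calibration is good to about 2 mm. A picture is of the moment at which its call begins. calibration takes no time and is no camera call.
A pose or a line that the arm cannot do raises env.PlanningError and nothing moves.
- job.job_done(): hands the job in, once; it reports no verdict.
The state is a dict: "time": time; "qpos": joint angles; "joint_velocities": joint speeds; "joint_torque": joint torques, N m; "tcp_pos": TCP position; "orientation": TCP orientation; "force": force on the tool from outside, world axes, zero at the start; "torque": the same for the moment, N m; "opening": finger opening in m.
Only numpy, scipy, OpenCV 4.12 (cv2) and the standard library are available. Lean on these libraries where they do the work, as an engineer would, in place of code of your own. Each camera call takes 0.05 s, during which the arm holds its last target. There are 200 camera calls.

### The job

Open the blue drum by twisting its orange lid counter-clockwise by the handle and lifting it off, pack all the blue-capped jars, however many there are, onto the drum's floor, then close it again: set the lid in with its tabs between the white lugs and twist it clockwise until it is fully home against the stops. After that take the green board out of its rack and lean it, tall way up with its foot on the table, against the outside of the drum at roughly 15 degrees from upright. Leave the yellow-capped jar, the mug and the roll of tape where they are.

Things in the scene. Friction and masses are not known exactly. Their poses are not given: they have to be found in the camera images.
- drum: Blue round open drum fixed to the table, 220 mm across, wall 22 mm thick, opening 176 mm across, rim 85 mm and inner floor 8 mm above the table. Two white lugs overhang the rim at its own +x and -x. Origin: drum axis at table height; z up.
- lug (a point): Centre of the top of the drum's +x lug (the other is opposite). Each lug is 44 degrees wide, at radius 87 to 105 mm, underside 94 mm and top 102 mm above the table. A black stop closes each at its clockwise end seen from above (5 degrees more, radius 87 to 105 mm); the other end is open, so the lid's tabs enter turning clockwise.
- lid: Orange round lid, about 0.4 kg; starts loosely closed on the drum, 13 to 18 degrees short of locked. Its plug, 171 mm across and tapering to 160 mm over the lowest 7 mm, enters the drum's opening. Its top face is 17 mm above its underside. Locked when its x axis lies along the drum's x axis (either way round), reached turning clockwise; stiff (about 1 N m) over the last 10 degrees. Origin: centre of its underside; z up.
- lid_tab (a point): Outer end of the lid's +x tab (the other is opposite): radius 97 mm, 44 degrees wide, ramped. Its flat underside, 8 mm above the lid's underside, rests on the drum's rim; the lid's origin is then 77 mm above the table. The lid drops in or lifts out when its x axis is 50 to 130 degrees counter-clockwise from the drum's x axis (either way round).
- lid_handle (a point): Middle of the lid's black bridge handle, 56 mm above the lid's underside: a bar along the lid's x axis, 150 mm long, 18 mm wide, 22 mm high, open underneath over its middle 100 mm.
- mat: Grey mat fixed to the table, 260 x 260 x 4 mm, where the blue-capped jars stand at first. Origin: centre of its underside.
- jar_1: White upright jar with a blue cap, 46 mm across, 62 mm tall, 0.1 to 0.2 kg; two to four such jars are present. Origin: its centre, 31 mm above its underside; z along its axis.
- jar_2: White upright jar with a blue cap, 46 mm across, 62 mm tall, 0.1 to 0.2 kg; two to four such jars are present. Origin: its centre, 31 mm above its underside; z along its axis.
- jar_3: White upright jar with a blue cap, 46 mm across, 62 mm tall, 0.1 to 0.2 kg; two to four such jars are present. Origin: its centre, 31 mm above its underside; z along its axis.
- jar_4: White upright jar with a blue cap, 46 mm across, 62 mm tall, 0.1 to 0.2 kg; two to four such jars are present. Origin: its centre, 31 mm above its underside; z along its axis.
- jar_yellow: Bystander: the same jar, 46 mm across and 62 mm tall, with a yellow cap; to be left alone. Origin: its centre.
- rack: Grey rack fixed to the table, 60 x 130 mm, with one upright slot 13 mm wide along its y axis; slot floor 6 mm, slot walls 36 mm above the table. The table between it and the robot (around 0.39 m ahead, 0.29 m to the right) is free, room to set the lid down. Origin: centre of its underside.
- board: Green board with a white panel, 10 mm thick (its x axis), 110 mm wide (y), 170 mm tall (z), about 0.25 kg; starts upright in the rack's slot, its top edge 176 mm above the table. Origin: its centre.
- board_foot (a point): Middle of the board's lower edge, 85 mm below its centre along its own z.
- mug: Bystander: blue mug, 80 mm across, 95 mm tall. Origin: centre of its underside.
- tape: Bystander: amber roll of tape lying flat, 100 mm across, 48 mm tall. Origin: centre of its underside.
Not all that is in view belongs to the job. What is shaped like the jar_2 but black, red or turquoise is not meant.

How it is judged:
On the way, in this order (a step that is already met when the one before it is completed fails the run):
1. every blue-capped jar present is inside the drum, on its floor, released (horizontal distance between each of jar_1, jar_2, jar_3, jar_4 and drum below 0.075 m and z of each of jar_1, jar_2, jar_3, jar_4 in the frame of drum below 0.055 m and contact force between the fingers and jar_1 below 0.05 N and contact force between the fingers and jar_2 below 0.05 N and contact force between the fingers and jar_3 below 0.05 N and contact force between the fingers and jar_4 below 0.05 N), for 0.2 s.
2. the lid is seated in the drum and turned fully home under the lugs (horizontal distance between lid and drum below 0.008 m and z of lid in the frame of drum between 0.07 and 0.082 m and angle between lid's own z axis and vertical below 0.05 rad and angle between the x axis of lid and the x axis of drum, either way round below 0.12 rad), for 0.2 s.
3. the board leans against the drum with its foot on the table (angle between board's own z axis and vertical between 0.12 and 0.5 rad and height (world z) of board_foot below 0.012 m and height (world z) of board above 0.06 m and contact force between board and drum above 0.05 N and linear speed of board below 0.02 m/s and contact force between the fingers and board below 0.05 N), for 0.3 s.
At the end, for the whole second after the job is handed in: Blue-capped jars on the drum floor within 75 mm of its axis; lid seated level (axis within 8 mm, underside 70 to 82 mm up), handle within 7 degrees of the lug line; board at rest tall way up, foot within 12 mm of the table, 7 to 29 degrees from upright, touching the drum; all released (all of step 2 and all of step 3 and horizontal distance between each of jar_1, jar_2, jar_3, jar_4 and drum below 0.075 m and z of each of jar_1, jar_2, jar_3, jar_4 in the frame of drum below 0.055 m and contact force between the fingers and lid below 0.05 N).
It fails at once if the yellow-capped jar was disturbed (moved over 40 mm) (distance of jar_yellow from where it was at the start of the episode above 0.04 m).
It fails at once if the mug was disturbed (moved over 40 mm) (distance of mug from where it was at the start of the episode above 0.04 m).
It fails at once if the roll of tape was disturbed (moved over 40 mm) (distance of tape from where it was at the start of the episode above 0.04 m).
Of jar_1, jar_2, jar_3, jar_4 only 2 to 4 are there at a start; the rules pass over those that are not, and their reading is None.
At some moment in a run one of jar_1, jar_2, jar_3, jar_4 may be knocked a few centimetres aside while the robot is not near it.
It also fails if it takes over 210 s, if anything falls off the work surface, if the arm or the gripper's body presses on something with over 40 N, if the wrist force passes 120 N, or if a joint passes its speed limit or range.

## Working session

There is one attempt and no reset: what is moved stays moved. The work goes in short steps, each a Python script; the robot and the scene stay as the last script left them, time stands still between calls to the robot, and variables do not carry over. Pictures are saved under pics/ and viewed, about 12 in all and at most 16, crops included, and the job is handed in when it is done.

```bash
mkdir -p pics
cat > h.py <<'E'
import numpy as np, cv2
from cell import env, kin, camera, calibration, job
def shot(n,fn=None):
    im,d=camera(n)
    if fn: cv2.imwrite('pics/'+fn,im)
    return im,d
def cloud(n,d):
    c=calibration(n); R,_=cv2.Rodrigues(np.array(c['rvec'],float)); t=np.array(c['tvec'],float).ravel()
    v,u=np.mgrid[:d.shape[0],:d.shape[1]]
    P=np.stack([(u-c['cx'])/c['fx']*d,(v-c['cy'])/c['fy']*d,d],-1)
    W=(P-t)@R; W[d<=0]=np.nan
    return W
E
python3 - <<'E'
from h import *
for n in('top','scene'):
    im,d=shot(n,n+'0.png'); np.savez(n+'0.npz',im=im,d=d); print(calibration(n))
print(env.get_state(),env.nose_length)
E
```

```text
{'fx': 393.78467757160354, 'fy': 393.78467757160354, 'cx': 282.6724140469349, 'cy': 206.90933124411865, 'rvec': array([ 2.17304751, -2.1423742 ,  0.11690309]), 'tvec': array([0.02633702, 0.53056499, 1.0593382 ])}
{'fx': 406.9774864935711, 'fy': 406.9774864935711, 'cx': 276.9893500387104, 'cy': 214.25310020249498, 'rvec': array([ 1.02632373,  2.22860411, -1.24859791]), 'tvec': array([ 0.32895675, -0.13200492,  1.32881093])}
{'time': 0.1, 'qpos': array([ 1.20588276,  0.47771375,  0.02233368,  1.55631378, -0.01152484,
        1.10928578, -0.08311056]), 'joint_velocities': array([-0.00120326, -0.00313015,  0.00013345, -0.00439482, -0.00085871,
        0.00033235, -0.00130426]), 'joint_torque': array([ 4.36803588e-03, -5.97764754e+01,  1.61376178e+00, -2.81954813e+01,
        1.28850222e-02,  5.00400361e-03,  4.46423451e-05]), 'tcp_pos': array([ 0.17135974, -0.65247815,  0.30304151]), 'orientation': array([-7.83093958e-04,  9.91766423e-01,  1.28057516e-01, -1.45831412e-04]), 'force': array([-0.4352751 ,  0.40169103, -0.2724914 ]), 'torque': array([-0.00366432,  0.01212287, -0.0145268 ]), 'opening': 0.08509519481480414} 0.0726
```

View pics/top0.png

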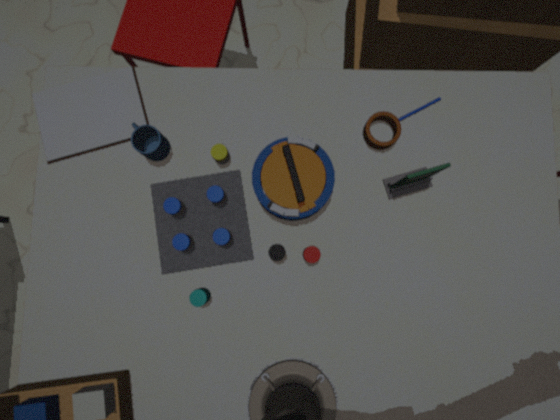

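View pics/scene0.png

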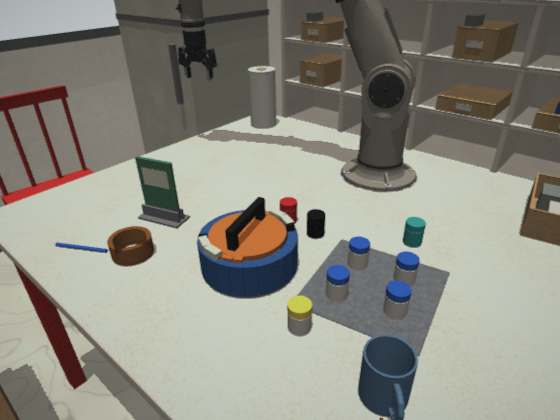

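Four blue jars on the mat (top px ~172,206; 216,195; 181,242; 222,237), yellow at (220,153), drum at (293,178) with the handle along (287,145)-(299,203), board in rack at (415,178), tape (382,130), mug (147,140), black/red jars (277,252),(312,254).

```bash
cat >> h.py <<'E'
def jars(im,W,lo=(100,120,60),hi=(125,255,255)):
    hsv=cv2.cvtColor(im,cv2.COLOR_BGR2HSV)
    m=cv2.inRange(hsv,lo,hi); m[~(np.abs(W[...,2]-.062)<.008)]=0
    n,l,s,c=cv2.connectedComponentsWithStats(m)
    out=[]
    for i in range(1,n):
        if s[i,4]>60: out.append((c[i].round(),s[i,4],W[l==i].mean(0).round(4)))
    return out
def rect(P):
    (c,sz,a)=cv2.minAreaRect((P[:,:2]*1000).astype(np.float32))
    return np.round(c,1),np.round(sz,1),round(a,1)
E
python3 - <<'E'
from h import *
f=np.load('top0.npz'); im,d=f['im'],f['d']; W=cloud('top',d); Z=W[...,2]
hsv=cv2.cvtColor(im,cv2.COLOR_BGR2HSV)
print('floor z',np.nanmedian(Z[300:350,330:400]))
for j in jars(im,W): print('blue',j)
for j in jars(im,W,(22,120,60),(35,255,255)): print('yel',j)
def reg(u0,v0,u1,v1):
    m=np.zeros(Z.shape,bool); m[v0:v1,u0:u1]=1; return m
D=reg(240,125,350,230)
h=D&(Z>.118)&(Z<.15); print('handle',h.sum(),rect(W[h]),W[h].mean(0), np.nanmedian(Z[h]))
o=D&(hsv[...,0]<15)&(hsv[...,1]>120)&(abs(Z-.094)<.008); print('lid top',rect(W[o]),o.sum())
(c,r)=cv2.minEnclosingCircle((W[o][:,:2]*1000).astype(np.float32));print(c,r)
b=D&(hsv[...,0]>100)&(hsv[...,0]<125)&(hsv[...,1]>120)&(abs(Z-.085)<.008)
P=W[b][:,:2]*1000
print('drum',cv2.minEnclosingCircle(P.astype(np.float32)),b.sum())
w=D&(hsv[...,1]<60)&(hsv[...,2]>110)&(abs(Z-.102)<.008)
n,l,s,c=cv2.connectedComponentsWithStats(w.astype(np.uint8))
for i in range(1,n):
    if s[i,4]>10: print('lug',s[i,4],c[i],W[l==i].mean(0).round(4))
k=D&(hsv[...,2]<40)&(abs(Z-.102)<.012)
n,l,s,c=cv2.connectedComponentsWithStats(k.astype(np.uint8))
for i in range(1,n):
    if s[i,4]>4: print('black',s[i,4],c[i],W[l==i].mean(0).round(4))
g=reg(380,150,460,205)&(Z>.165)&(Z<.19); print('board top',g.sum(),rect(W[g]))
g=reg(370,150,460,215)&(Z>.02)&(Z<.045); print('rack',g.sum(),rect(W[g]))
g=reg(355,100,410,155)&(Z>.035)&(Z<.06); print('tape',g.sum(),rect(W[g]))
g=reg(125,115,175,165)&(Z>.08)&(Z<.11); print('mug',g.sum(),rect(W[g]))
g=reg(260,235,335,275)&(Z>.05)&(Z<.07); print('br',rect(W[g]))
big=np.hstack([cv2.resize(im[125:230,235:355],(456,400),interpolation=2),cv2.resize(im[145:215,370:470],(340,400),interpolation=2)]); cv2.imwrite('pics/crop0.png',big)
E
```

```text
floor z -6.104541613559194e-05
blue (array([215., 194.]), np.int32(216), array([0.5598, 0.2166, 0.066 ]))
blue (array([172., 205.]), np.int32(220), array([0.5265, 0.3321, 0.0662]))
blue (array([221., 236.]), np.int32(227), array([0.4459, 0.1964, 0.0661]))
blue (array([181., 241.]), np.int32(220), array([0.4302, 0.3033, 0.0662]))
blue (array([ 30., 412.]), np.int32(438), array([-0.006 ,  0.6663,  0.0665]))
yel (array([219., 152.]), np.int32(195), array([0.6759, 0.2109, 0.0626]))
handle 448 (array([605.7,   8.1]), array([149.3,  18.3]), 16.7) [0.60422825 0.00833672 0.14329785] 0.14399319665932736
lid top (array([620.3, -15.4]), array([190.9, 111.4]), 32.2) 53
(603.9866943359375, 10.400217056274414) 95.89553833007812
drum ((603.8775634765625, 7.816929340362549), 109.02303314208984) 1053
lug 13 [297.30769231 139.76923077] [ 0.7007 -0.0028  0.1023]
lug 39 [287.66666667 211.17948718] [0.5109 0.0202 0.1024]
black 9 [315.55555556 148.77777778] [ 0.6774 -0.0511  0.1007]
black 6 [269.16666667 204.66666667] [0.5272 0.0683 0.1024]
board top 203 (array([ 608.6, -318.2]), array([ 10.3, 109.8]), 17.3)
rack 171 (array([ 609.4, -320. ]), array([ 25.1, 122.1]), 16.9)
tape 505 (array([ 753.8, -241.2]), array([97. , 99.3]), 46.3)
mug 279 (array([702.4, 407.7]), array([90.5, 79. ]), 81.2)
br (array([405.1,   1.9]), array([138.7,  45.2]), 87.7)
```

View pics/crop0.png

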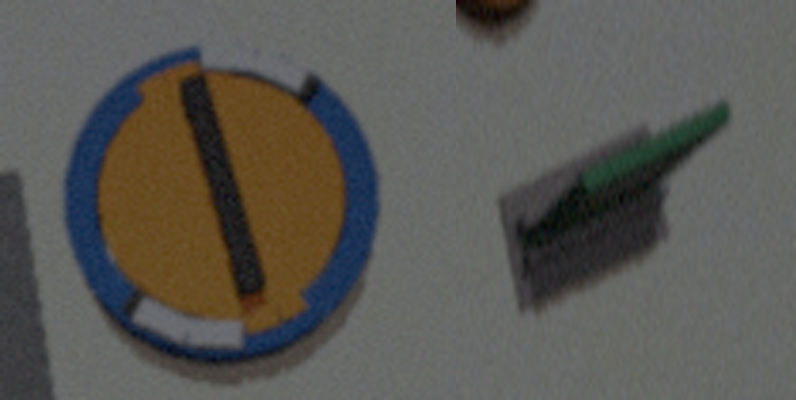

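```bash
cat >> h.py <<'E'
from scipy.spatial.transform import Rotation as Ro
C=np.array([.6045,.008])   # drum axis
def quat(yaw,tilt=None):
    """tool down, jaws (tool y) along world angle yaw (deg)"""
    a=np.radians(yaw); z=np.array([0,0,-1.]); y=np.array([np.cos(a),np.sin(a),0])
    R=Ro.from_matrix(np.stack([np.cross(y,z),y,z],1))
    if tilt is not None: R=Ro.from_rotvec(tilt)*R
    return R.as_quat(scalar_first=True)
E
python3 - <<'E'
from h import *
for n in('top','scene'):
    f=np.load(n+'0.npz'); W=cloud(n,f['d']); hsv=cv2.cvtColor(f['im'],cv2.COLOR_BGR2HSV)
    P=W-[*C,0]; r=np.hypot(P[...,0],P[...,1]); a=np.degrees(np.arctan2(P[...,1],P[...,0]))
    m=(abs(r-.096)<.012)&(P[...,2]>.0975)&(P[...,2]<.108); 
    for lo in(-90,90):
        s=m&(((a-lo)%360)<180); A=((a[s]-lo)%360)+lo
        wh=hsv[...,2][s]>70
        print(n,s.sum(),'all',np.percentile(A,[0,3,97,100]).round(1),'white',np.percentile(A[wh],[0,3,97,100]).round(1), 'centre est(white)',r[s].mean())
# IK feasibility
for p,y in[((C[0],C[1],.187),16.7+90),((C[0],C[1],.187),16.7-90),((C[0],C[1],.187),16.7+90+75),((C[0],C[1],.187),16.7-90+75),((.40,-.29,.11),181),((.40,-.29,.11),1)]:
    print(y,kin.inverse_kinematics(np.array(p),quat(y)))
E
```

```text
top 223 all [-40.  -38.4   7.9  41.2] white [-36.5 -34.5   8.   41.2] centre est(white) 0.09760786918968935
top 221 all [101.8 140.3 187.4 207.8] white [139.1 145.3 187.5 207.8] centre est(white) 0.09532467730623875
scene 228 all [-40.7 -38.    7.6   9.4] white [-40.7 -36.    7.6   9.4] centre est(white) 0.099427718479073
scene 179 all [137.8 139.4 188.3 190.6] white [145.  145.8 188.5 190.6] centre est(white) 0.0938266288363581
106.7 [ 0.6822106   0.82591311 -1.19027873  1.77578062  0.84302919  1.15347799
  1.07982407]
-73.3 [ 0.21399047  0.53183714 -0.43922634  1.80611255  0.28682344  0.86678539
 -1.63874342]
181.7 [-0.90155457  0.92722238  1.26494274  1.88016571 -0.9922167   1.14600578
 -2.36418133]
1.7000000000000028 [ 0.33365058  0.56717466 -0.60558415  1.79770372  0.40045379  0.90188802
 -0.4219441 ]
181 [ 0.31829109  0.4830597   0.22502982  2.13987528 -0.20359212  0.53822473
 -2.43040194]
1 [ 0.8060107   0.4988333  -0.37252563  2.10693022  0.31893416  0.58874804
  0.2248966 ]
```

```bash
cat > s1.py <<'E'
from h import *
def st(t=''):
    s=env.get_state(); print(t,round(s['time'],1),s['tcp_pos'].round(4),'F',s['force'].round(1),'T',s['torque'].round(2),'o',round(s['opening'],4),s['qpos'].round(2))
P=[.605,.008]
env.reach([*P,.30],quat(-73.3)); st()
env.movel([*P,.185],.12,stop_force=15); st('down')
env.grip(0.0,100); st('grip')
for k in np.linspace(0,60,9)[1:]:
    env.reach([*P,.185],quat(-73.3+k))
    s=env.get_state(); print(k,s['force'].round(1),s['torque'].round(2),s['tcp_pos'].round(4))
st('turned')
E
python3 s1.py
```

```text
2.9 [0.6051 0.0068 0.2999] F [-0.6 -0.1  1. ] T [-0.01 -0.06 -0.02] o 0.0855 [ 0.29  0.42 -0.53  1.7   0.24  1.08 -1.6 ]
down 4.0 [0.6055 0.0081 0.1858] F [-0.  -0.8  0.7] T [ 0.04 -0.01 -0.01] o 0.0853 [ 0.25  0.54 -0.49  1.8   0.33  0.87 -1.67]
grip 4.6 [0.6052 0.0078 0.1854] F [-1.2 -1.6  4. ] T [-0.22  0.18  0.06] o 0.0165 [ 0.25  0.54 -0.49  1.8   0.33  0.87 -1.67]
7.5 [-0.4 -0.8  4.1] [-0.09  0.09  0.35] [0.6053 0.0081 0.1853]
15.0 [-1.1  0.2  4.6] [-0.16  0.14  0.41] [0.6053 0.0081 0.1854]
22.5 [-0.9 -0.6  4.8] [-0.12  0.12  0.44] [0.6053 0.0082 0.1854]
30.0 [-0.1 -0.6  5.3] [-0.13  0.17  0.41] [0.6053 0.0081 0.1854]
37.5 [ 0.6 -0.5  5.8] [-0.04  0.1   0.39] [0.6053 0.0082 0.1854]
45.0 [-0.6  0.   4.3] [-0.1   0.14  0.44] [0.6053 0.0082 0.1854]
52.5 [-0.2 -0.2  5.9] [-0.15  0.13  0.4 ] [0.6053 0.0081 0.1854]
60.0 [-0.3 -1.4  5.9] [-0.09  0.13  0.4 ] [0.6053 0.0081 0.1854]
turned 6.6 [0.6053 0.0081 0.1854] F [-0.3 -1.4  5.9] T [-0.09  0.13  0.4 ] o 0.0169 [ 0.42  0.61 -0.73  1.79  0.5   0.94 -0.76]
```

```bash
cat > s2.py <<'E'
from h import *
from s1 import st
q=quat(-13.3)
env.movel([.605,.008,.20],.04,stop_force=20); st('lift')
env.movel([.605,.008,.30],.15); st('up')
im,d=shot('scene','lifted.png')
env.reach([.40,-.29,.30],q); 
env.movel([.40,-.29,.125],.15); st('above')
print(env.movel([.40,-.29,.104],.03,stop_force=6)); st('down')
s=env.get_state(); np.save('lidpose.npy',np.r_[s['tcp_pos'],s['orientation']])
env.grip(.06); env.movel([.40,-.29,.28],.2); st('rel')
im,d=shot('top','top1.png'); W=cloud('top',d)
for j in jars(im,W): print(j)
E
sed -i 's/^P=\[/if __name__!="__main__": raise SystemExit\nP=[/' s1.py
# put st into h.py instead
python3 - <<'E'
s=open('s1.py').read(); i=s.index('def st'); j=s.index('if __name__')
open('h.py','a').write(s[i:j])
t=open('s2.py').read().replace('from s1 import st\n',''); open('s2.py','w').write(t)
E
python3 s2.py
```

```text
lift 7.2 [0.6048 0.008  0.1999] F [ 0.1 -0.3 -4.4] T [ 0.03 -0.   -0.01] o 0.0166 [ 0.43  0.59 -0.75  1.78  0.48  0.96 -0.75]
up 8.0 [0.6044 0.0077 0.299 ] F [-2.   0.3 -4.5] T [-0.02  0.03  0.06] o 0.0163 [ 0.48  0.48 -0.8   1.69  0.38  1.13 -0.67]
above 10.7 [ 0.4006 -0.2902  0.1258] F [-0.8  0.3 -4.2] T [ 0.04 -0.03  0.01] o 0.0167 [ 1.04  0.53 -0.67  2.09  0.52  0.69 -0.2 ]
True
down 11.2 [ 0.4    -0.29    0.1083] F [1.  0.2 4.6] T [ 0.01  0.28 -0.04] o 0.0166 [ 1.02  0.56 -0.64  2.09  0.55  0.66 -0.23]
rel 12.7 [ 0.3993 -0.2898  0.2789] F [0.3 0.6 0.4] T [0.01 0.01 0.  ] o 0.06 [ 1.2   0.31 -0.82  1.96  0.27  0.98  0.02]
(array([215., 193.]), np.int32(216), array([0.5601, 0.2166, 0.0658]))
(array([172., 205.]), np.int32(217), array([0.5264, 0.3318, 0.0662]))
(array([221., 236.]), np.int32(224), array([0.446 , 0.1965, 0.0661]))
(array([181., 241.]), np.int32(228), array([0.4303, 0.3033, 0.0662]))
(array([ 30., 412.]), np.int32(455), array([-0.0057,  0.6674,  0.0665]))
```

View pics/top1.png

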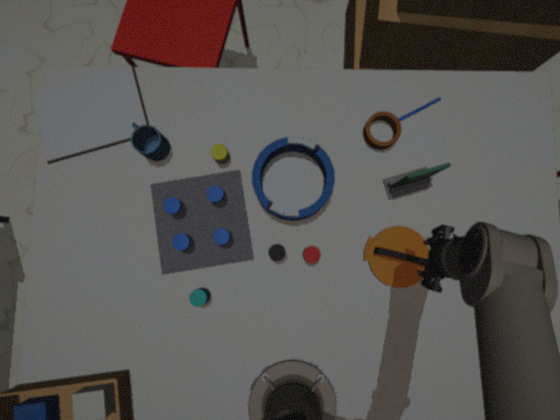

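Lid is set down at (397,256), drum is open and empty, jars unmoved.

```bash
cat >> h.py <<'E'
YAW=-13.3; CD=np.array([.6045,.008])
def matjars(fn=None):
    im,d=shot('top',fn); W=cloud('top',d)
    return [j[2] for j in jars(im,W) if j[2][0]>.2 and np.hypot(*(j[2][:2]-CD))>.12], W, im
def pickplace(p,az):
    a=np.radians(az); t=CD+.045*np.array([np.cos(a),np.sin(a)])
    y=(az+90+90)%180-90   # jaw yaw in [-90,90)
    q=quat(y)
    env.grip(.085,40)
    env.reach([p[0],p[1],.24],q)
    js,_,_=matjars(); dd=[np.hypot(*(j[:2]-p[:2])) for j in js]; print('recheck',np.round(dd,3))
    print(env.movel([p[0],p[1],.102],.2,stop_force=12))
    env.grip(0.02,40); st('grip')
    env.movel([p[0],p[1],.24],.3)
    print('held',env.get_state()['opening'])
    env.reach([*t,.24],q); env.movel([*t,.13],.25)
    print(env.movel([*t,.1045],.06,stop_force=6)); st('placed')
    env.grip(.060); env.movel([*t,.24],.3)
E
python3 - <<'E'
from h import *
js,W,im=matjars(); Z=W[...,2]
hsv=cv2.cvtColor(im,cv2.COLOR_BGR2HSV)
D=np.zeros(Z.shape,bool);D[125:230,240:350]=1
b=D&(abs(Z-.085)<.005); P=W[b][:,:2]; r=np.hypot(*(P-CD).T); P=P[(r<.112)&(r>.086)]
from scipy.optimize import least_squares
print('inner/outer extents',cv2.minEnclosingCircle((P*1000).astype(np.float32)))
print('handle yaw PCA later'); print(js)
pickplace(js[0],32)
js,_,_=matjars(); print(js)
E
```

```text
inner/outer extents ((606.0241088867188, 8.314201354980469), 110.52159118652344)
handle yaw PCA later
[array([0.5602, 0.2162, 0.0662]), array([0.5267, 0.3316, 0.0662]), array([0.4458, 0.1966, 0.0661]), array([0.4303, 0.3031, 0.0662])]
recheck [0.122 0.157]
False
grip 16.5 [0.5608 0.2165 0.1032] F [-0.4 -0.9  6.4] T [-0.2   0.22 -0.01] o 0.045 [ 0.03  0.71 -0.69  1.84  0.62  0.81 -1.99]
held 0.045297424853958726
True
placed 18.9 [0.6432 0.0315 0.1066] F [ 1.2 -0.4  2.5] T [-0.13 -0.07 -0.01] o 0.0453 [ 0.32  0.76 -0.67  1.73  0.6   0.86 -1.63]
[array([0.5267, 0.3319, 0.066 ]), array([0.4463, 0.1963, 0.066 ]), array([0.4299, 0.3034, 0.0663])]
```

Run:
```python
from h import *
for az in (122,212,302):
    js,_,_=matjars(); print(np.round(js,3)); 
    if not js: break
    pickplace(min(js,key=lambda j:-j[0]),az)
env.reach([.5,-.25,.30],quat(-13.3))
js,W,im=matjars('top2.png'); print(js)
c=cv2.resize(im[125:275,140:360],(800,545)); cv2.imwrite('pics/crop2.png',c)
st()
```

```text
[[0.527 0.332 0.066]
 [0.446 0.197 0.066]
 [0.43  0.303 0.066]]
recheck [0.107]
False
grip 22.9 [0.5272 0.332  0.1031] F [-0.1 -1.7  6. ] T [-0.28  0.09 -0.03] o 0.0453 [ 0.01  0.87 -0.98  1.78  0.86  0.99 -0.77]
held 0.04535085132412055
True
placed 25.6 [0.5813 0.0461 0.1065] F [ 0.3 -1.2  2.1] T [-0.04 -0.09  0.02] o 0.0452 [ 0.53  0.83 -1.01  1.87  0.87  0.95 -0.33]
[[0.446 0.197 0.066]
 [0.43  0.303 0.066]]
recheck []
False
grip 29.8 [0.4468 0.1969 0.103 ] F [-1.5 -1.6  6.6] T [-0.14  0.26 -0.02] o 0.0451 [ 0.04  0.59 -0.73  2.11  0.63  0.67 -2.13]
held 0.04517274589975827
True
placed 32.4 [ 0.5668 -0.0162  0.1064] F [-0.1 -0.9  2.6] T [-0.13 -0.14  0.01] o 0.0449 [ 0.44  0.67 -0.68  1.92  0.6   0.77 -1.6 ]
[[0.43  0.303 0.066]]
recheck []
False
grip 36.4 [0.4303 0.3034 0.103 ] F [-0.3 -1.   5.7] T [-0.3   0.18  0.02] o 0.0452 [ 0.01  0.75 -0.98  2.01  0.85  0.86 -0.9 ]
held 0.04480424875026284
True
placed 39.4 [ 0.6287 -0.0304  0.1065] F [-0.7 -0.8  3.6] T [-0.1   0.09 -0.  ] o 0.0449 [ 0.61  0.87 -0.97  1.76  0.85  1.   -0.14]
[]
 41.4 [ 0.5008 -0.2482  0.2996] F [0.3 0.1 0.1] T [ 0.   -0.02 -0.03] o 0.0598 [ 1.16  0.5  -1.07  1.79  0.47  1.14 -0.29]
```

View pics/crop2.png

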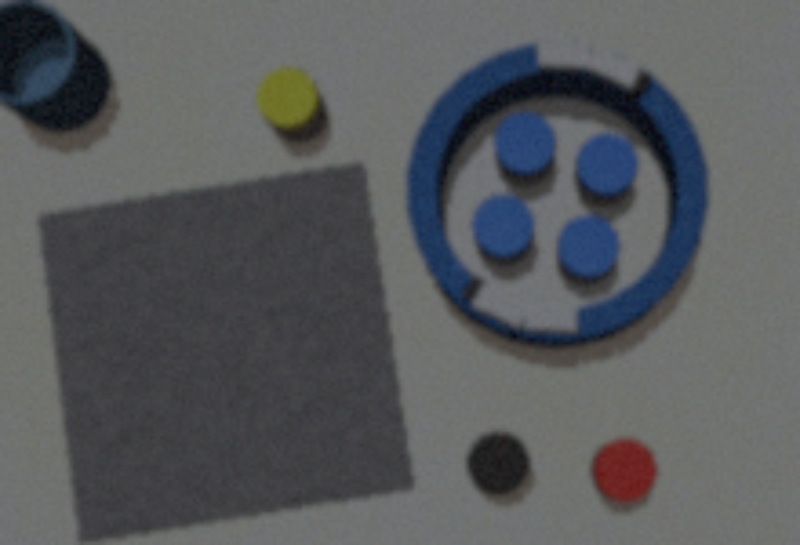

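All four jars stand upright in the drum (crop px ~ 525,143; 607,163; 503,227; 588,247); mat is empty.

Run:
```python
from h import *
L=np.load('lidpose.npy'); p=L[:3]; q=quat(-13.3)
_,d=shot('top'); W=cloud('top',d); Z=W[...,2]
m=(abs(Z-.064)<.012)&(np.hypot(W[...,0]-.4,W[...,1]+.29)<.09); print('handle',rect(W[m]))
env.reach([p[0],p[1],.28],q); env.movel([p[0],p[1],.108],.15,stop_force=15)
env.grip(0,110); st('grip')
env.movel([p[0],p[1],.30],.2); st('up')
env.reach([.605,.008,.30],q); env.movel([.605,.008,.205],.12); st('over')
print(env.movel([.605,.008,.183],.03,stop_force=8)); st('seat')
```

```text
handle (array([ 400.5, -287.9]), array([149.6,  17.9]), 76.6)
grip 43.7 [ 0.4    -0.2902  0.1087] F [-2.2  1.1  8. ] T [0.07 0.48 0.01] o 0.0163 [ 1.2   0.64 -0.88  2.08  0.74  0.76 -0.38]
up 44.8 [ 0.3991 -0.2898  0.2987] F [-0.2  1.2 -4.3] T [ 0.03 -0.05 -0.01] o 0.016 [ 1.43  0.39 -1.13  1.93  0.4   1.08 -0.1 ]
over 47.1 [0.6055 0.0083 0.2058] F [-0.5 -0.4 -4.3] T [-0.01 -0.03 -0.  ] o 0.0167 [ 0.57  0.67 -0.98  1.77  0.64  1.05 -0.87]
True
seat 47.8 [0.6048 0.0079 0.1857] F [-0.  -0.2  5.2] T [-0.15  0.3  -0.03] o 0.0162 [ 0.56  0.7  -0.96  1.78  0.66  1.02 -0.88]
```

Run:
```python
from h import *
P=[.605,.008,.1855]
for y in list(np.arange(-21,-100,-7.5))+[-97,-100,-103,-105,-107,-109]:
    env.reach(P,quat(y)); s=env.get_state(); o=Ro.from_quat(s['orientation'],scalar_first=True).as_matrix()[:,1]
    print(y,np.degrees(np.arctan2(o[1],o[0])).round(1),s['force'].round(1),s['torque'].round(2),s['tcp_pos'].round(4))
    if abs(s['torque'][2])>4: break
st()
env.grip(.05); st('rel')
env.movel([.605,.008,.30],.2); env.reach([.5,-.3,.32],quat(-73.3))
im,d=shot('top','top3.png'); W=cloud('top',d); Z=W[...,2]
m=(abs(Z-.144)<.008)&(np.hypot(W[...,0]-.605,W[...,1]-.008)<.1); print('handle',rect(W[m]),np.nanmedian(Z[m]))
cv2.imwrite('pics/crop3.png',cv2.resize(im[125:230,235:355],(456,400)))
```

```text
-21.0 -20.8 [-0.3  0.2  0.1] [ 0.11 -0.06 -0.18] [0.6052 0.0083 0.1857]
-28.5 -28.2 [-0.3 -0.1  1.3] [ 0.12  0.04 -0.17] [0.6052 0.0082 0.1857]
-36.0 -35.6 [0.3 1.  2. ] [ 0.12 -0.01 -0.26] [0.6052 0.0081 0.1857]
-43.5 -43.1 [-0.2  0.7  2.6] [ 0.12  0.05 -0.29] [0.6052 0.008  0.1857]
-51.0 -50.6 [0.1 0.6 3.1] [ 0.1  -0.01 -0.31] [0.6052 0.008  0.1857]
-58.5 -58.1 [0.7 0.5 3.9] [ 0.08  0.06 -0.33] [0.6052 0.008  0.1857]
-66.0 -65.6 [0.1 1.4 4.5] [ 0.2   0.03 -0.43] [0.6051 0.008  0.1857]
-73.5 -73.1 [0.2 0.5 5.3] [ 0.2   0.01 -0.44] [0.6051 0.008  0.1857]
-81.0 -80.6 [0.2 0.3 6.5] [ 0.2  -0.06 -0.39] [0.6052 0.0081 0.1857]
-88.5 -88.0 [0.9 1.9 6.4] [ 0.21  0.01 -0.42] [0.6052 0.0081 0.1857]
-96.0 -95.5 [1.6 0.9 6.1] [ 0.27 -0.06 -0.46] [0.6052 0.0081 0.1857]
-97 -96.3 [0.3 0.5 6. ] [ 0.1  -0.02  0.56] [0.6052 0.0081 0.1857]
-100 -99.3 [ 1.2 -0.5  6.3] [ 0.15 -0.08  0.54] [0.6052 0.0082 0.1857]
-103 -102.2 [-1.1  0.4  5.8] [0.09 0.02 0.75] [0.6051 0.0082 0.1857]
-105 -104.2 [-0.8 -0.3  6.3] [0.07 0.05 1.2 ] [0.6051 0.0082 0.1857]
-107 -106.0 [-0.3 -1.9  8.1] [-0.22  0.11  2.44] [0.6049 0.0081 0.1857]
-109 -107.8 [-0.9 -2.1  8.2] [-0.35  0.17  3.5 ] [0.6049 0.0081 0.1857]
 52.0 [0.6049 0.0081 0.1857] F [-0.9 -2.1  8.2] T [-0.35  0.17  3.5 ] o 0.0164 [ 0.32  0.56 -0.59  1.8   0.39  0.9  -2.33]
rel 52.4 [0.6047 0.0077 0.1851] F [0.3 0.1 0.8] T [ 0.03  0.02 -0.05] o 0.05 [ 0.32  0.57 -0.58  1.8   0.39  0.89 -2.34]
handle (array([605.8,   8.4]), array([ 18. , 150.8]), 76.5) 0.14397346536491568
```

View pics/crop3.png

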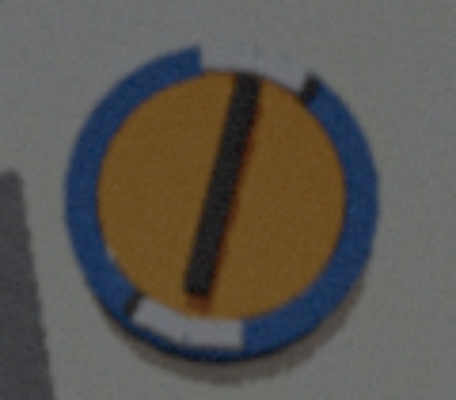

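Lid is home: handle (220,185 in crop) lines up with the white lugs. Now the board.

```bash
cat >> h.py <<'E'
TH=np.radians(15); AZ=np.radians(-100); U=np.array([np.cos(AZ),np.sin(AZ)])
QL=quat(80,TH*np.array([U[1],-U[0],0])); Bv=np.r_[-np.sin(TH)*U,np.cos(TH)]
def tcp_for(gap,lift,L):
    r=.110+.085*np.tan(TH)+gap+.005*np.cos(TH)
    return np.r_[np.array([.605,.008])+r*U,.005*np.sin(TH)+lift]+L*Bv
E
python3 - <<'E'
from h import *
G=[.6088,-.3185]; q=quat(17.3)
for lift in(.18,0): print(kin.inverse_kinematics(tcp_for(.004,lift,.2),QL))
print(Ro.from_quat(QL,scalar_first=True).as_matrix()[:,2],-Bv)
env.grip(.05,60)
env.reach([*G,.30],q); print(env.movel([*G,.206],.12,stop_force=10)); st('at')
env.grip(0,60); st('grip')
env.movel([*G,.26],.08); env.movel([*G,.38],.2); st('up')
env.reach(tcp_for(.03,.17,.2),QL); st('over')
im,d=shot('scene','board1.png')
E
```

```text
[ 0.76534929  0.58706804 -1.23553475  1.61029455  0.76137024  1.52963789
  0.82624068]
[ 0.6848821   0.76891445 -1.10616912  1.78738554  0.9481316   1.300724
  0.6335256 ]
[-0.04494346 -0.254887   -0.96592583] [-0.04494346 -0.254887   -0.96592583]
False
at 56.8 [ 0.6094 -0.3185  0.2069] F [ 0.1 -0.2  0.6] T [0.02 0.04 0.  ] o 0.0503 [ 0.97  0.77 -0.91  1.56  0.65  1.14  0.22]
grip 57.3 [ 0.6091 -0.3187  0.2067] F [0.2 0.8 4. ] T [-0.03  0.13  0.  ] o 0.0095 [ 0.97  0.77 -0.91  1.56  0.65  1.14  0.22]
up 58.8 [ 0.6082 -0.3186  0.3784] F [-0.6  0.8 -2.1] T [ 0.03 -0.    0.  ] o 0.0091 [ 1.    0.63 -0.99  1.38  0.52  1.41  0.32]
over 59.7 [ 0.5847 -0.1067  0.3634] F [-0.2  0.3 -2. ] T [ 0.35 -0.04 -0.  ] o 0.0095 [ 0.79  0.57 -1.19  1.63  0.75  1.48  0.87]
```

View pics/board1.png

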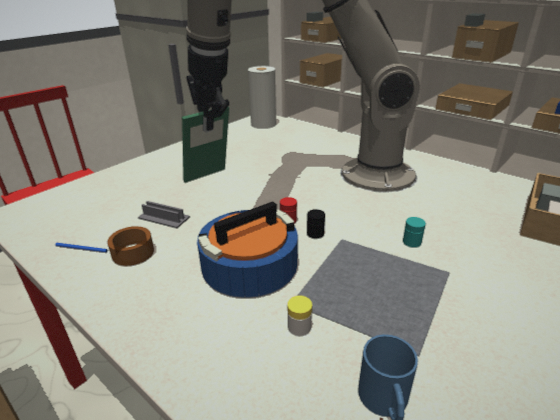

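The board (205,145) is held upright beside the closed drum; rack empty.

Run:
```python
from h import *
L=.2007
env.movel(tcp_for(.008,.03,L),.15); st('a')
print(env.movel(tcp_for(.008,-.006,L),.02,stop_force=4)); st('foot')
s=env.get_state()['tcp_pos']
print(env.movel(s-np.r_[.014*U,0],.02,stop_force=3)); st('push')
env.grip(.03); env.dwell(.5); st('open')
p=env.get_state()['tcp_pos']; env.movel(p+.10*Bv,.1); 
env.movel(env.get_state()['tcp_pos']+[0,0,.05],.2); env.reach([.45,-.35,.35],quat(17)); st('away')
_,d=shot('scene','board2.png'); W=cloud('scene',d)
im,d2=shot('top','top4.png'); W2=cloud('top',d2)
for n,w in(('scene',W),('top',W2)):
    p=w-np.array([.605,.008,0]); r=p[...,:2]@U; t=p[...,:2]@np.array([-U[1],U[0]])
    m=(abs(t)<.05)&(r>.04)&(r<.17)&(w[...,2]>.105)&(w[...,2]<.2)
    k=np.polyfit(w[...,2][m],r[m],1) if m.sum()>20 else None
    print(n,m.sum(),k, np.degrees(np.arctan(k[0])) if k is not None else '', np.nanmax(w[...,2][m]))
print(jars(im,W2,(22,120,60),(35,255,255)))
Z=W2[...,2]
m=(abs(Z-.144)<.008)&(np.hypot(W2[...,0]-.605,W2[...,1]-.008)<.08); print('handle',rect(W2[m]))
```

```text
a 60.8 [ 0.5893 -0.0842  0.2261] F [ 0.4 -0.4 -2.1] T [ 0.38 -0.09 -0.03] o 0.0092 [ 0.69  0.71 -1.09  1.77  0.89  1.31  0.69]
True
foot 62.2 [ 0.5887 -0.084   0.1949] F [-1.1  0.5  4.6] T [ 0.03  0.07 -0.05] o 0.0094 [ 0.67  0.75 -1.07  1.79  0.92  1.27  0.66]
True
push 62.5 [ 0.5889 -0.0833  0.1948] F [ 0.1 -0.8  5.1] T [-0.14 -0.   -0.01] o 0.0094 [ 0.67  0.75 -1.07  1.79  0.92  1.28  0.65]
open 63.3 [ 0.5885 -0.0833  0.1942] F [-0.9  0.2  0.3] T [ 0.31 -0.02  0.02] o 0.03 [ 0.67  0.75 -1.07  1.79  0.92  1.28  0.65]
away 66.0 [ 0.4509 -0.3483  0.3499] F [ 1.   0.2 -0.4] T [ 0.06 -0.03 -0.02] o 0.0301 [ 1.38  0.48 -1.13  1.71  0.46  1.25  0.45]
scene 727 [-0.29142466  0.13350262] -16.247425067059655 0.163334168126159
top 398 [-0.44597885  0.16205561] -24.035860598781568 0.16670047098855245
[(array([219., 152.]), np.int32(192), array([0.6762, 0.211 , 0.0625]))]
handle (array([605.8,   8.5]), array([ 18.1, 150.3]), 76.5)
```

View pics/board2.png

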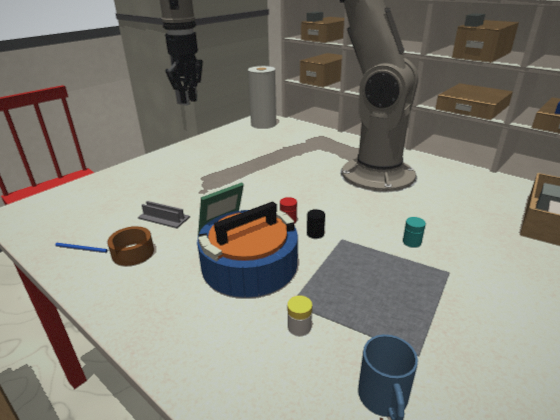

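View pics/top4.png

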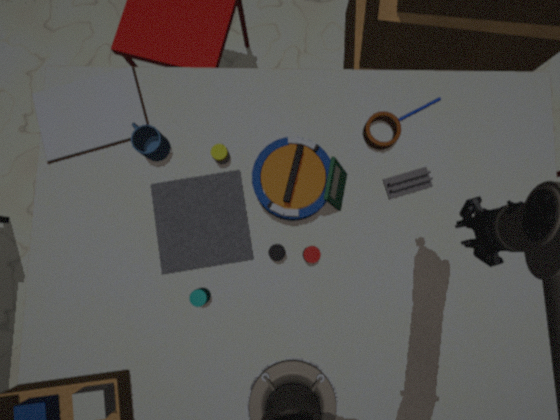

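```bash
python3 -c "
from h import *
env.dwell(.5); job.job_done(); st()"
```

```text
the job is handed in; nothing more can be done
the job is handed in; nothing more can be done
```

The job is done and handed in after about 67 s of the 210 s allowed. I viewed 9 pictures, and the hand-in gave no verdict.

- **Lid off:** I turned the lid about 60° counter-clockwise by its handle, lifted it off and set it on the free table.
- **Jars:** All four blue-capped jars are in the drum, standing upright about 45 mm from its axis. I confirmed this from above before closing.
- **Lid closed:** The lid went back in and was twisted clockwise until the wrist torque rose to 3.5 N m against the stops. The handle then measured -13.5° against a lug line of about -13.3°, and its top sits at 144 mm, as expected for a seated lid. It read the same at the last look, after the board was placed.
- **Board:** It leans tall way up against the right side of the drum, fully released. From the scene camera it tilts 16.2°, and its face meets the rim within about 1 mm. The board–drum contact force and foot height were not measured directly.
- **Bystanders:** The yellow-capped jar measured within 1 mm of where it started. The mug and the tape look unmoved in the last picture, but I did not re-measure them.

Two readings disagreed:
- **Lid's starting angle:** It looked about 30° short of locked, not the stated 13 to 18°. I used the measured lug line instead.
- **Board tilt:** A fit from the top camera gave 24°. I put that down to mixing in the board's top edge and did not check further. It is still inside the 7 to 29° limit.

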